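Snap the missing roller into the filament spool stand

TASK

The black spool stand lacks one of its two rollers: take the aluminium roller with the red end bands out of the wooden rack, hold it above the empty pair of red spring clips and snap it down until it is fully seated in both. Then slide it endwise into the small black hood until it meets the stop hidden inside, press it firmly against that stop for a moment, and let go. Go by feel and never force it, and leave the other rods and everything else on the bench where they are.

Things in the scene. Friction and masses are not known exactly. Their poses are not given: they have to be found in the camera images.
- roller_center (a point): Centre of the loose roller: aluminium cylinder, 16 mm in diameter, 150 mm long, about 90 g, a red band at each end, both ends alike; x along its axis. At first it lies level in one of the rack's three grooves, axis 39 mm above the table, parallel to the two other rods, 60 mm or more from them.
- rack: Wooden rack fixed to the table, 110 x 200 mm; origin under its centre. Three V grooves along its x axis, 60 mm apart along its y, each on two supports 42 mm either side of the middle and up to 46 mm high; between the supports only the 10 mm base plate lies below, so a rod can be gripped round its middle from above.
- stand: Black spool stand fixed to the table; origin at the centre of its underside, z up, x along the rollers. Base plate 200 mm (x) by 155 mm (y), 12 mm thick. Roller axes run along x, 55 mm above the table: the empty line at y = -45 mm, a roller already fitted at y = +45 mm. The tops of the clips are about 70 mm above the table.
- seat (a point): Midpoint between the two empty clips, on the axis of a fully seated roller: stand x = 0, y = -45 mm, 55 mm above the table; axes as the stand's. Below it is free down to the base plate for 38 mm either way along x. Once seated, the roller slides along x against some 2 to 7 N of friction.
- clip_a (a point): Middle of the red C-shaped spring clip at stand x = -45 mm, on the seated roller's axis. 14 mm wide along x; rigid seat below, two sprung jaws with flared tops. The roller meets the lips with its axis about 12 mm above the seated height; pushing it down through both clips at once takes some 7 to 25 N; often one clip gives way first and the other must then be pressed home near it. Seats are rigid.
- clip_b (a point): Middle of the like spring clip at stand x = +45 mm, on the side of the hood.
- hood: Small black hood, part of the stand; origin at the centre of its mouth, 72 mm from the seat along the stand's x; x points into it. Tunnel 20 mm wide, closed above: the roller enters endwise only. Snap the roller in with its centre 5 to 20 mm short of the seat (towards -x). A rigid stop, unseen, lies 8 to 16 mm behind the mouth (roller centre 5 to 13 mm past the seat).
- dark_rod_center (a point): Centre of a dark steel rod, 10 mm in diameter, 150 mm long, lying in another groove of the rack. Leave it there.
- brass_rod_center (a point): Centre of a brass rod, 16 mm in diameter, 110 mm long, lying in another groove of the rack. Leave it there.
- bowl: Red printed bowl, 100 mm wide, 60 mm high; origin under its centre. Leave it alone.
- glue_pot: Small jar with a yellow cap, 40 mm wide, 55 mm high, standing between rack and stand; origin under its centre. Leave it alone.
- scraper: Scraper with an orange handle lying on the table. Leave it alone.
- driver: Screwdriver with a yellow handle lying on the table. Leave it alone.
Mind the look-alikes: they are no part of the job. What is meant by the part that bears roller_center is not purple or turquoise, and is the smaller of those in its own colour.

How it is judged:
By the outcome, as a careful person would: the job done as asked, in the order asked, and still so for the second after the job is handed in, with the robot touching nothing.
It also fails if it takes over 67 s, if anything falls off the work surface, if the arm or the gripper's body presses on something with over 40 N, if the wrist force passes 120 N, or if a joint passes its speed limit or range.

ROBOT

A 6-joint arm with a two-finger parallel gripper is mounted at the origin on the work surface. World frame = base frame: x ahead of the robot, y to its left, z up, the work surface at z = 0. Lengths are in m, angles in rad, forces in N, time in s.
With the tool pointing down it reaches from about 0.35 to 0.775 m from the base axis. Payload 7.3 kg.
Tool frame: the origin (TCP) lies at the very end of the fingers, on their centre line; the grasp point (between the pads) lies 19 mm behind it (robot.hold_point_z is the distance from the TCP to the grasp point, in m); y points along the fingers, z is the direction in which the jaws open and shut, and the axes are right-handed (so a half turn about y gives the same grasp; the last joint's range is limited). The gripper opens to 92 mm and grips with 3 to 60 N. Pads are 19 mm wide; open, the fingers measure 130 mm over their backs; the gripper's body (75 mm by 190 mm) begins 47 mm behind the grasp point.
Start: joints at [-1.349, 0.342, 1.524, -0, 1.275, -0.146], TCP at [0.189, -0.49, 0.227] pointing down, gripper open.
Joint ranges: [-2.53, 2.53], [-0.77, 2.02], [0.04, 2.7], [-1, 4.14], [0.28, 2.66], [-3.11, 3.11]. Speed limits (rad/s): [2.57, 2.57, 3.14, 3.14, 3.14, 3.14].

INTERFACE

Orientations are given as [roll, pitch, yaw] about the fixed x, y, z axes, in that order (R = Rz(yaw) Ry(pitch) Rx(roll)).
In Python, from cell import robot gives the robot as it stands.
- The arm moves only by the shell command python3 -m crank 'ROWS' [OPENING] [FORCE]. ROWS is a JSON object of lists of equal length, an entry for each row: "xyz": the shift along the tool's x, y, z in cm, a list of three; "roll": the turn about the tool's y in degrees. A call has 1 to 20 rows; each row shifts and turns the commanded pose from where the row before left it, along the tool's axes as they then stand; what a row does not reach is not made up. A row lasts 1/10 s, in which the tool goes at most 50 mm and 8.59 degrees, less where a joint would pass 70% of its speed; a pose out of reach is approached as far as the arm can. A call is refused whole if a number of a shift passes 5 or a number of a turn 8.59, either way. A call with a gripper value outside its range is refused whole. OPENING is the gripper command: -1 is fully open, 1 is shut, values between are in proportion, set as the call begins (- or left out, the last holds). The fingers move at their own pace and stop on an object; FORCE is the grip in N (left out, the last holds). Time passes only in rows, so rows that do not move let the fingers close. It gives the time, the measured TCP pose, the force and the opening at its end, in the units of the state.
- robot.observe(): the state, without advancing time (a new reading comes with each control period).
- robot.read_camera(name): name is "scene" or "top" or "wrist"; returns the picture (480x640x3 uint8, red, green, blue); there is no depth.
- robot.calibration(name): a dict with "intrinsics" (3x3 intrinsics, pixels), "pose" (4x4, takes a point from camera to world coordinates). Camera axes: x right, y down, z forward; pixel columns grow to the right and rows downward; lengths in m; the calibration is good to about 2 mm. A picture is of the moment at which its call begins: read the wrist's pose just before it. calibration takes no time and is no camera call; for the wrist camera it gives the pose at the moment of the call.
- robot.hand_in(): hands the job in, once; it reports no verdict.
The state is a dict: "time": time; "qpos": joint angles; "qvel": joint speeds; "joint_efforts": joint torques, N m; "tool_pos": TCP position; "tool_rot": TCP orientation; "contact_force": force on the tool from outside, world axes, zero at the start; "torque": the same for the moment, N m; "opening": finger opening in m.
Only numpy, scipy, OpenCV 4.12 (cv2) and the standard library are available. Lean on these libraries where they do the work, as an engineer would, in place of code of your own. Each camera call takes 0.05 s, during which the arm holds its last target.

## Working session

There is one attempt and no reset: what is moved stays moved. The work goes in short steps, Python scripts to look and compute and a shell command to move; the robot and the scene stay as the last step left them, time stands still between calls to the robot, and variables do not carry over. Pictures are saved under pics/ and viewed, and the job is handed in when it is done.

```bash
ls; mkdir -p pics; cat > h.py <<'E'
import numpy as np, cv2
from cell import robot
def snap(n,f):
    c=robot.calibration(n); im=robot.read_camera(n); cv2.imwrite('pics/'+f,im[:,:,::-1]); np.savez('pics/'+f[:-4],K=c['intrinsics'],T=c['pose']); return im
def back(f,u,v,z):
    d=np.load('pics/'+f+'.npz'); K,T=d['K'],d['T']
    r=T[:3,:3]@np.linalg.solve(K,[u,v,1]); o=T[:3,3]; return o+r*(z-o[2])/r[2]
def proj(f,p):
    d=np.load('pics/'+f+'.npz'); K,T=d['K'],d['T']
    q=K@(T[:3,:3].T@(np.array(p)-T[:3,3])); return q[:2]/q[2]
E
python3 - <<'E'
from h import *
snap('top','top1.png'); snap('scene','scene1.png')
s=robot.observe()
for k in s: print(k,s[k])
for n in('top','scene','wrist'): print(n,robot.calibration(n))
E
```

```text
pics
time 0.1
qpos [-1.34899402e+00  3.42663556e-01  1.52490937e+00 -1.27168244e-05
  1.27540015e+00 -1.45983523e-01]
qvel [-4.18629137e-04 -1.81789465e-03 -2.68749106e-03  1.86242321e-05
 -9.38729566e-04 -3.65281622e-04]
joint_efforts [ 1.72568019e-03 -4.32004523e+01 -2.44694442e+01  7.19467155e-02
  5.26424136e-02 -4.08889980e-05]
tool_pos [ 0.18870938 -0.48952797  0.22611324]
tool_rot [-1.57216383e+00  1.88772139e-04 -2.77380324e+00]
contact_force [ 0.69038663  0.04379382 -0.21401009]
torque [ 0.00441832 -0.0196409   0.04012911]
opening 0.0920020469086331
top {'intrinsics': array([[466.18520213,   0.        , 319.81023359],
       [  0.        , 466.18520213, 243.13551634],
       [  0.        ,   0.        ,   1.        ]]), 'pose': array([[ 2.87063518e-02, -9.80885545e-01,  1.92456473e-01,
         3.38103328e-01],
       [-9.99587849e-01, -2.81154106e-02,  5.80141879e-03,
        -5.53754025e-02],
       [-2.79535082e-04, -1.92543689e-01, -9.81288362e-01,
         9.95998526e-01],
       [ 0.00000000e+00,  0.00000000e+00,  0.00000000e+00,
         1.00000000e+00]])}
scene {'intrinsics': array([[454.84318743,   0.        , 314.26957037],
       [  0.        , 454.84318743, 242.53897642],
       [  0.        ,   0.        ,   1.        ]]), 'pose': array([[-0.59063557,  0.54329801, -0.59663799,  1.09524745],
       [ 0.80677096,  0.41264518, -0.4229002 ,  0.34517716],
       [ 0.01643895, -0.7311301 , -0.68203998,  0.74168721],
       [ 0.        ,  0.        ,  0.        ,  1.        ]])}
wrist {'intrinsics': array([[392.69232921,   0.        , 324.9726388 ],
       [  0.        , 392.69232921, 233.56334236],
       [  0.        ,   0.        ,   1.        ]]), 'pose': array([[ 0.36022625, -0.8866931 , -0.2898489 ,  0.26758148],
       [-0.93286218, -0.34315521, -0.10960223, -0.46012837],
       [-0.00227962,  0.30987068, -0.95077598,  0.38378521],
       [ 0.        ,  0.        ,  0.        ,  1.        ]])}
```

View pics/top1.png

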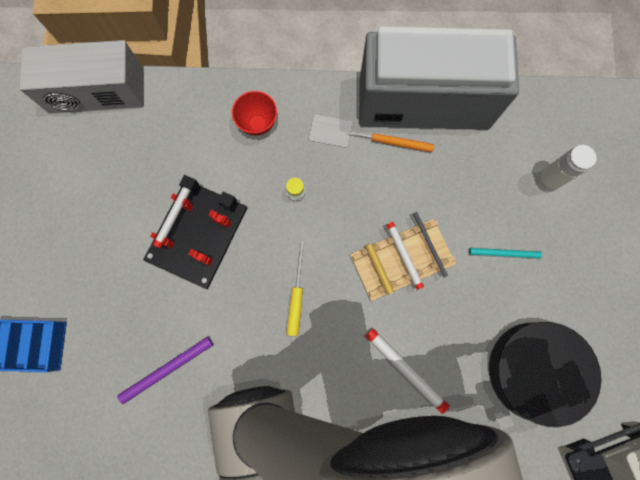

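View pics/scene1.png

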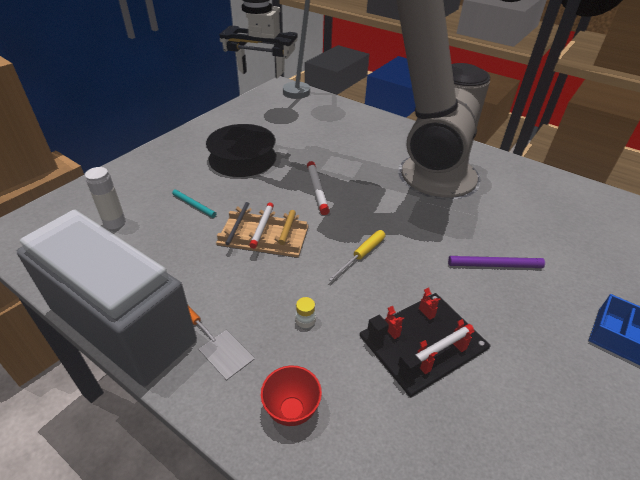

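The top view shows the roller in the middle groove, from about (391,226) to (419,288). The empty clips are at (219,218) and (200,257), with the hood at (229,202). I'll zoom in on both.

```bash
python3 - <<'E'
from h import *
im=cv2.imread('pics/top1.png')
a=cv2.resize(im[160:300,130:260],None,fx=4,fy=4,interpolation=cv2.INTER_CUBIC); b=cv2.resize(im[210:310,340:470],None,fx=5,fy=5,interpolation=cv2.INTER_CUBIC)
cv2.imwrite('pics/z1.png',a);cv2.imwrite('pics/z2.png',b)
E
```

```text
(no output)
```

View pics/z1.png

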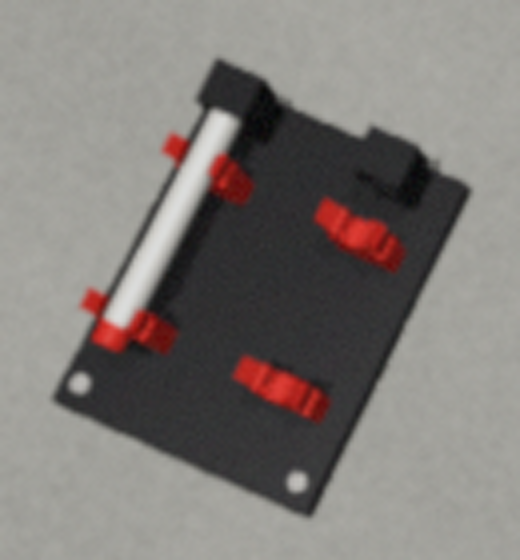

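View pics/z2.png

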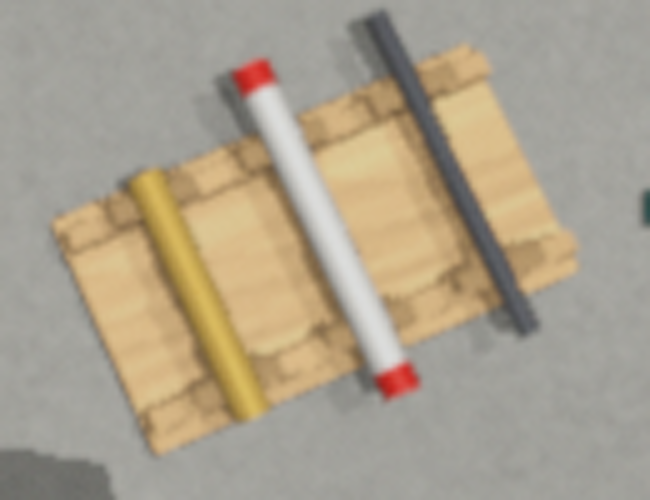

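```bash
python3 - <<'E'
from h import *
A=back('top1',340+254/5,210+66/5,.041);B=back('top1',340+400/5,210+390/5,.041)
print('roller',A,B,np.linalg.norm(A-B),(A+B)/2,np.degrees(np.arctan2(*(A-B)[1::-1])))
P=lambda u,v,z:back('top1',130+u/4,160+v/4,z)
c=[P(55,398,.012),P(311,515,.012),P(470,188,.012)]
print(c,np.linalg.norm(c[0]-c[1]),np.linalg.norm(c[2]-c[1]))
o=(c[0]+c[2])/2
x=c[2]-c[1];x/=np.linalg.norm(x); y=c[0]-c[1];y/=np.linalg.norm(y);print('o',o,np.degrees(np.arctan2(x[1],x[0])),np.degrees(np.arctan2(y[1],y[0])))
th=np.arctan2(x[1],x[0]); 
print('seat',o+.0-.045*np.array([-np.sin(th),np.cos(th),0]))
ca=P(283,387,.062);cb=P(361,234,.062);print('clips',ca,cb,np.linalg.norm(ca-cb),(ca+cb)/2,np.degrees(np.arctan2(*(cb-ca)[1::-1])))
ca=P(108,335,.055);cb=P(228,112,.055);print('fitted',ca,cb,np.degrees(np.arctan2(*(cb-ca)[1::-1])))
E
```

```text
roller [ 0.57243589 -0.19788616  0.041     ] [ 0.43765296 -0.25760169  0.041     ] 0.1474190703820221 [ 0.50504442 -0.22774393  0.041     ] 23.895720082792646
[array([0.48469908, 0.32541906, 0.012     ]), array([0.42624468, 0.18404485, 0.012     ]), array([0.6069691 , 0.11063441, 0.012     ])] 0.15298230131722812 0.19506513324976674
o [0.54583409 0.21802674 0.012     ] -22.107037050008344 67.53623500163222
seat [0.52889887 0.17633503 0.012     ]
clips [0.48620374 0.1909559  0.062     ] [0.56717582 0.15696319 0.062     ] 0.08781789366099192 [0.52668978 0.17395954 0.062     ] -22.773047259833113
fitted [0.51177667 0.28486039 0.055     ] [0.63292709 0.23317382 0.055     ] -23.10461602750626
```

```bash
cat >> h.py <<'E'
from scipy.spatial.transform import Rotation as Ro
def go(xyz,axis_deg):
    """remaining shift in tool axes (cm) and roll (deg) so that TCP->xyz and tool x axis yaw -> axis_deg"""
    s=robot.observe(); R=Ro.from_euler('xyz',s['tool_rot'])
    d=R.inv().apply(np.array(xyz)-s['tool_pos'])*100
    x=R.apply([1,0,0]); yaw=np.degrees(np.arctan2(x[1],x[0]))
    dy=(axis_deg-yaw+180)%360-180
    print('t %.2f pos'%s['time'],s['tool_pos'].round(4),'yaw %.2f'%yaw,'shift cm',d.round(2),'roll',round(-dy,2),'F',s['contact_force'].round(2),'M',s['torque'].round(2),'op %.4f'%s['opening'],'q6 %.2f'%s['qpos'][5],'tooly',R.apply([0,1,0]).round(3))
E
python3 -c "
from h import *
go([.505,-.228,.2],-156.1)"
python3 -m crank '{"xyz":[[-1,0,-0.3],[-3,0,-1],[-3,0,-1],[-3,0,-1],[-3,0,-1],[-3,0,-1],[-3,0,-1],[-3,0,-1],[-3,0,-1],[-3,0,-1],[-3,0,-1],[-3,0,-1],[-3,0,-1],[-1.5,0,-0.6],[-0.5,0,-0.1],[0,0,0],[0,0,0],[0,0,0]],"roll":[0,-0.2,-0.2,-0.2,-0.2,-0.2,-0.2,-0.2,-0.2,-0.2,-0.2,-0.2,-0.2,-0.2,-0.2,0,0,0]}' 0.1 40
python3 -c "
from h import *
go([.505,-.228,.2],-156.1)
snap('wrist','w1.png')"
```

```text
t 0.10 pos [ 0.1887 -0.4895  0.2261] yaw -158.93 shift cm [-38.92   2.64 -13.03] roll -2.83 F [ 0.69  0.04 -0.21] M [ 0.   -0.02  0.04] op 0.0920 q6 -0.15 tooly [-0.     0.001 -1.   ]
time: 1.9
tool_pos: [0.4999, -0.2231, 0.2268]
tool_rot: [-1.571, -0.0, -2.726]
contact_force: [0.7, -0.5, 0.5]
opening: 0.0411
t 1.90 pos [ 0.4999 -0.2231  0.2268] yaw -156.22 shift cm [-0.27  2.68  0.66] roll -0.12 F [ 0.7  -0.47  0.49] M [-0.02 -0.02 -0.04] op 0.0411 q6 0.60 tooly [-0. -0. -1.]
```

View pics/w1.png

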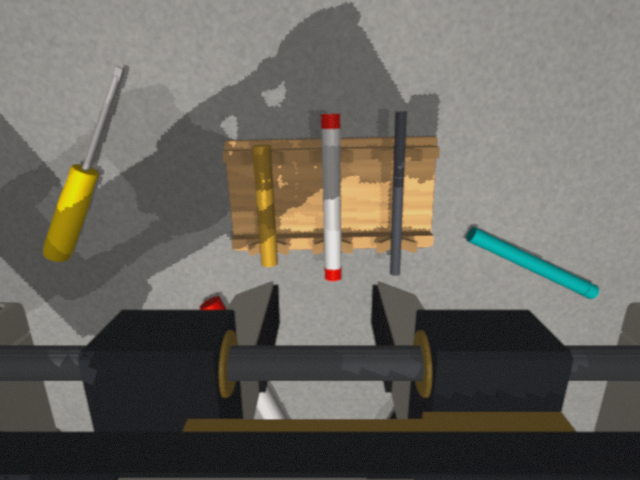

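The wrist view shows the roller at centre, with its ends at about (330.5,113) and (333,280). The brass rod is to its left and the dark rod to its right.

```bash
python3 - <<'E'
from h import *
A=back('w1',330.5,114,.042);B=back('w1',333,279.5,.042)
print('roller',A,B,np.linalg.norm(A-B),(A+B)/2,np.degrees(np.arctan2(*(A-B)[1::-1])))
c=(A+B)/2
go([.505,-.228,.0205],-156.1)
go([c[0],c[1],.0205],-156.1)
E
```

```text
roller [ 0.57275326 -0.19642142  0.042     ] [ 0.43584497 -0.26020515  0.042     ] 0.15103722288001686 [ 0.50429911 -0.22831329  0.042     ] 24.98017624638661
t 1.95 pos [ 0.5    -0.223   0.2268] yaw -156.21 shift cm [-0.26 20.63  0.66] roll -0.11 F [0.55 0.33 0.56] M [0.04 0.02 0.02] op 0.0411 q6 0.60 tooly [-0. -0. -1.]
t 1.95 pos [ 0.5    -0.223   0.2268] yaw -156.21 shift cm [-0.19 20.63  0.66] roll -0.11 F [0.55 0.33 0.56] M [0.04 0.02 0.02] op 0.0411 q6 0.60 tooly [-0. -0. -1.]
```

```bash

python3 -m crank '{"xyz":[[-0.1,0.5,0.3],[-0.1,1.5,0.36],[0,3,0],[0,3,0],[0,3,0],[0,3,0],[0,2,0],[0,1,0],[0,0,0],[0,0,0],[0,0,0]],"roll":[-0.4,-0.3,0,0,0,0,0,0,0,0,0]}'
python3 -c "
from h import *
go([.5045,-.228,.020],-155.5)
snap('wrist','w2.png')"
```

```text
time: 3.05
tool_pos: [0.5059, -0.2279, 0.058]
tool_rot: [-1.569, 0.001, -2.713]
contact_force: [-0.3, -0.7, -1.0]
opening: 0.0413
t 3.05 pos [ 0.5059 -0.2279  0.058 ] yaw -155.43 shift cm [ 0.14  3.8  -0.06] roll 0.07 F [-0.33 -0.67 -0.97] M [ 0.04 -0.03  0.01] op 0.0413 q6 0.58 tooly [ 0.002 -0.001 -1.   ]
```

View pics/w2.png

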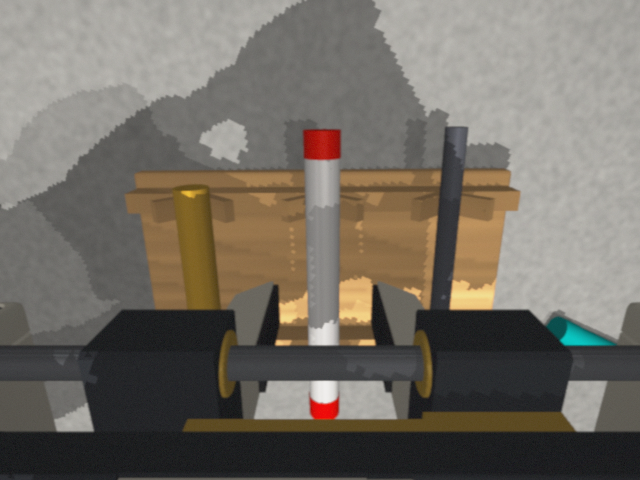

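The roller is centred between the fingers and parallel to them, with its ends at (322,130) and (324,417). I'll go down and grip.

```bash
python3 - <<'E'
from h import *
A=back('w2',322.5,130,.047);B=back('w2',323.8,417,.047)
print(np.linalg.norm(A-B),(A+B)/2,np.degrees(np.arctan2(*(A-B)[1::-1])))
c=(A+B)/2; go([c[0],c[1],.0200],-155.5)
E
python3 -m crank '{"xyz":[[0,0.8,0],[0,1,0],[0,1,0],[0,0.7,0],[0,0.3,0],[0,0,0],[0,0,0]],"roll":[0,0,0,0,0,0,0]}'
python3 -m crank '{"xyz":[[0,0,0],[0,0,0],[0,0,0],[0,0,0],[0,0,0],[0,0,0],[0,0,0],[0,0,0]],"roll":[0,0,0,0,0,0,0,0]}' 1 40
python3 -c "
from h import *
go([.5045,-.228,.020],-155.5)"
```

```text
0.14801032852068702 [ 0.50628096 -0.22751104  0.047     ] 24.76835265546153
t 3.10 pos [ 0.5059 -0.2278  0.0579] yaw -155.43 shift cm [-0.05  3.79 -0.02] roll 0.07 F [0.38 0.42 0.62] M [ 0.01 -0.02 -0.  ] op 0.0415 q6 0.58 tooly [ 0.002 -0.001 -1.   ]
time: 3.8
tool_pos: [0.5053, -0.2274, 0.0188]
tool_rot: [-1.571, 0.0, -2.713]
contact_force: [-0.7, -0.1, -0.1]
opening: 0.0412
time: 4.6
tool_pos: [0.5052, -0.2272, 0.0189]
tool_rot: [-1.571, 0.0, -2.713]
contact_force: [-1.2, 1.6, 3.6]
opening: 0.0147
t 4.60 pos [ 0.5052 -0.2272  0.0189] yaw -155.43 shift cm [ 0.09 -0.11  0.04] roll 0.07 F [-1.16  1.56  3.62] M [0.24 0.15 0.03] op 0.0147 q6 0.58 tooly [-0.  0. -1.]
```

```bash

python3 -m crank '{"xyz":[[0,-0.3,0],[0,-1,0],[0,-2,0],[0,-3,0],[0,-3,0],[0,-3,0],[0,-2,0],[0,-1,0],[0,0,0],[0,0,0]],"roll":[0,0,0,0,0,0,0,0,0,0]}'
python3 -c "
from h import *
go([.529-.012*.924,.1765+.012*.383,.15],157.5)
snap('wrist','w3.png');snap('top','top2.png')"
```

```text
time: 5.6
tool_pos: [0.5047, -0.2271, 0.1709]
tool_rot: [-1.572, -0.001, -2.713]
contact_force: [-0.1, 0.2, -1.8]
opening: 0.0148
t 5.60 pos [ 0.5047 -0.2271  0.1709] yaw -155.43 shift cm [-18.18   2.11 -36.57] roll 47.07 F [-0.14  0.2  -1.77] M [-0.01 -0.03  0.02] op 0.0148 q6 0.58 tooly [-0.001  0.001 -1.   ]
```

View pics/w3.png

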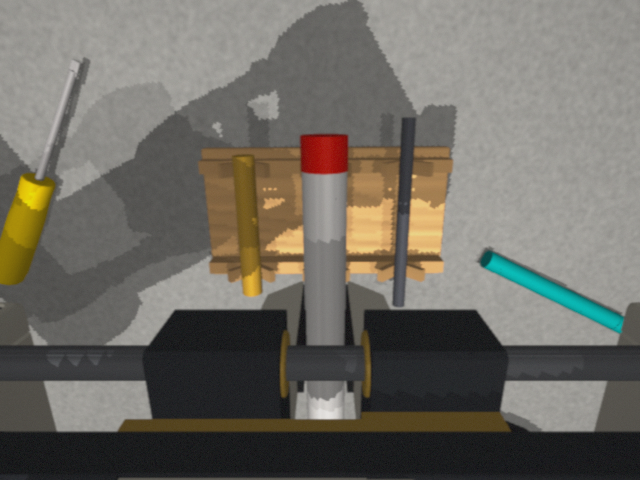

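The roller is held straight in line with the tool, and the other rods haven't moved. Next I'll carry it to the stand at height.

```bash

python3 -m crank '{"xyz":[[-0.5,0,-1],[-1,0,-2],[-1.5,0,-3],[-1.5,0,-3],[-1.5,0,-3],[-1.5,0,-3],[-1.5,0,-3],[-1.5,0,-3],[-1.5,0,-3],[-1.5,0,-3],[-1.5,0,-3],[-1.5,0,-3],[-1,0,-2],[-0.7,0,-1.2],[0,0,0],[0,0,0]],"roll":[0,0,0,0,0,0,0,0,0,0,0,0,0,0,0,0]}'
python3 -m crank '{"xyz":[[0,0,0],[0,0,0],[0,0,0],[0,0,0],[0,0,0],[0,0,0],[0,0,0],[0,0,0],[0,0,0],[0,0,0],[0,0,0]],"roll":[3,6,6,6,6,6,6,5,3,0,0]}'
python3 -c "
from h import *
go([.529-.012*.924,.1765+.012*.383,.15],157.5)
snap('wrist','w4.png');snap('top','top3.png');snap('scene','scene3.png')"
```

```text
time: 7.3
tool_pos: [0.5199, 0.1771, 0.1713]
tool_rot: [-1.57, -0.001, -2.712]
contact_force: [0.6, -1.0, -1.1]
opening: 0.0145
time: 8.4
tool_pos: [0.5202, 0.1766, 0.1717]
tool_rot: [-1.57, -0.0, 2.75]
contact_force: [0.7, -0.2, -1.2]
opening: 0.0147
t 8.40 pos [0.5202 0.1766 0.1717] yaw 157.58 shift cm [ 0.39  2.17 -0.33] roll 0.08 F [ 0.72 -0.18 -1.15] M [ 0.1  -0.   -0.03] op 0.0147 q6 2.15 tooly [-0. -0. -1.]
```

View pics/w4.png

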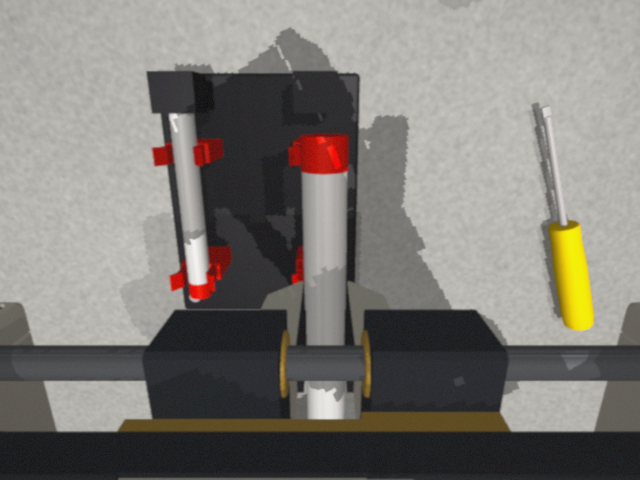

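View pics/scene3.png

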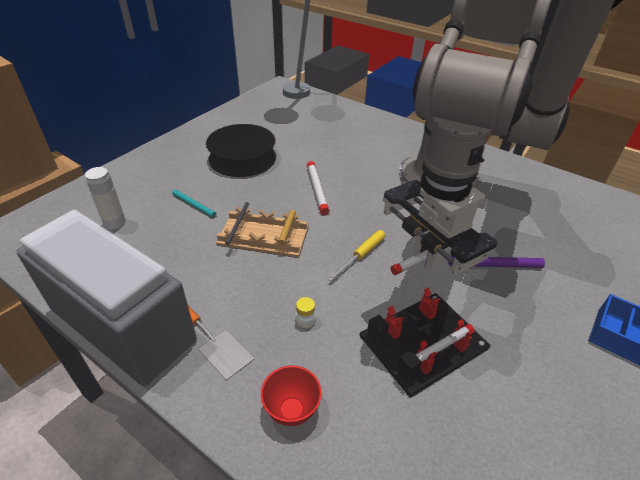

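```bash
python3 - <<'E'
from h import *
im=cv2.imread('pics/w4.png')
cv2.imwrite('pics/z3.png',cv2.resize(im[60:320,140:380],None,fx=2.3,fy=2.3,interpolation=cv2.INTER_CUBIC))
im=cv2.imread('pics/scene1.png')
cv2.imwrite('pics/z4.png',cv2.resize(im[280:420,350:500],None,fx=4,fy=4,interpolation=cv2.INTER_CUBIC))
E
```

```text
(no output)
```

View pics/z3.png

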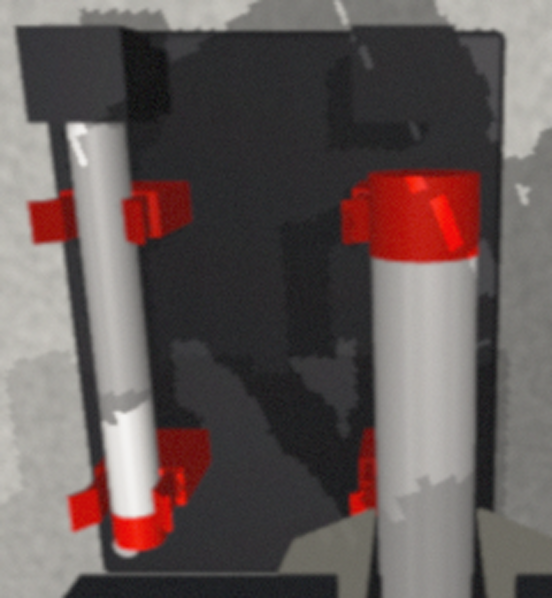

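View pics/z4.png

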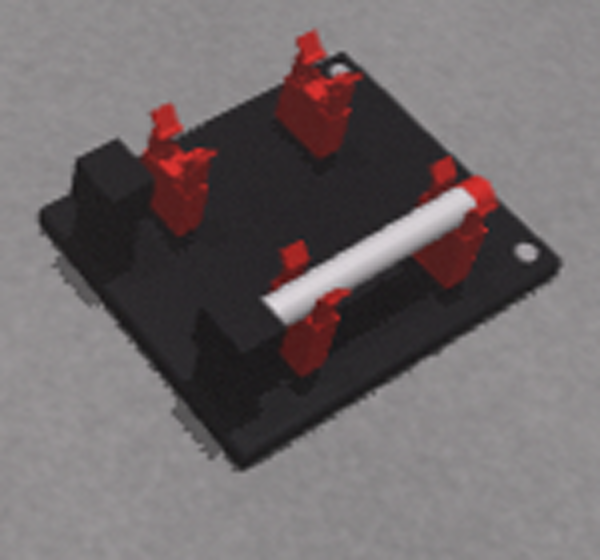

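```bash
cat > fit.py <<'E'
from h import *
from scipy.optimize import least_squares
X,Y=.1,.0775
obs=[('top1',(130+55/4,160+398/4),(-X,Y)),('top1',(130+311/4,160+515/4),(-X,-Y)),('top1',(130+470/4,160+188/4),(X,-Y)),
('scene1',(350+42/4,280+215/4),(X,-Y)),('scene1',(350+243/4,280+462/4),(X,Y)),('scene1',(350+560/4,280+262/4),(-X,Y)),('scene1',(350+345/4,280+55/4),(-X,-Y)),
('w4',(140+503/2.3,60+33/2.3),(X,-Y)),('w4',(140+105/2.3,60+570/2.3),(-X,Y))]
def w(p,q,z):
    c,s=np.cos(p[2]),np.sin(p[2]); return np.array([p[0]+c*q[0]-s*q[1],p[1]+s*q[0]+c*q[1],z])
def f(p,O): return np.concatenate([(back(n,*uv,.012)-w(p,q,.012))[:2] for n,uv,q in O])
for cams in (('top1',),('scene1',),('w4',),('top1','scene1','w4')):
    O=[o for o in obs if o[0] in cams]
    r=least_squares(f,[.546,.218,-.39],args=(O,)); p=r.x
    print(cams,p[:2].round(4),np.degrees(p[2]).round(2),'seat',w(p,(0,-.045),.055).round(4),(r.fun*1e3).round(1))
E
python3 fit.py
python3 - <<'E'
from h import *
# held roller in w4: far end centre pixel; top line z
s=robot.observe(); z=s['tool_pos'][2]+.019
for dz in(-.004,0,.004):
  print(dz,back('w4',140+425/2.3,60+172/2.3,z+.008+dz))
x=np.array([np.cos(np.radians(-22.42)),np.sin(np.radians(-22.42)),0]);print(s['tool_pos']+.075*x+np.array([0,0,.027]), proj('w4',s['tool_pos']+.075*x+np.array([0,0,.027])))
E
```

```text
('top1',) [0.5466 0.2179] -22.41 seat [0.5295 0.1763 0.055 ] [ 1.  -2.2  1.6 -0.3 -2.6  2.5]
('scene1',) [0.5493 0.2236] -22.2 seat [0.5323 0.182  0.055 ] [-0.6  3.3 -1.5 -1.6  0.5 -3.4  1.6  1.8]
('w4',) [0.5471 0.2194] -22.24 seat [0.53   0.1778 0.055 ] [-1.2  2.1  1.2 -2.1]
('top1', 'scene1', 'w4') [0.5479 0.2208] -22.15 seat [0.5309 0.1792 0.055 ] [ 0.2 -4.9  0.2 -2.7 -4.3 -0.7  0.7  6.  -0.1  1.1  1.9 -0.6  3.   4.7
 -2.2  0.5  0.6 -3.4]
-0.004 [0.58971754 0.14725097 0.19468258]
0 [0.58997365 0.14714172 0.19868258]
0.004 [0.59022975 0.14703246 0.20268258]
[0.58954049 0.1485319  0.19868258] [321.32597192 137.73332499]
```

```bash
python3 - <<'E'
from h import *
P=lambda u,v,z:back('w4',140+u/2.3,60+v/2.3,z)
a=P(97,124,.063);b=P(137,515,.063)
x=a-b;print(a,b,np.degrees(np.arctan2(x[1],x[0])))
th=np.radians(-22.3);n=np.array([-np.sin(th),np.cos(th)])
for q in(a,b,(a+b)/2): print('seatline normal', q[:2]@n-.09)
T=lambda u,v,z:back('top1',130+u/4,160+v/4,z)
a=T(228,112,.063);b=T(113,322,.063);x=a-b;print(np.degrees(np.arctan2(x[1],x[0])),a[:2]@n-.09,b[:2]@n-.09)
for nm,s in (('top',(.5295,.1763)),('w4',(.53,.1778))): print(nm,np.array(s)@n)
for u,v in((362,232),(285,387)):
  for z in (.055,.065): print('clip',T(u,v,z)[:2]@n)
d=np.load('pics/w4.npz');print('held',P(425,172,.199)[:2]@n,'tcp',robot.observe()['tool_pos'][:2]@n)
E
```

```text
[0.62869372 0.2314128  0.063     ] [0.51695053 0.27821542 0.063     ] -22.725930136065962
seatline normal 0.3626670726612693
seatline normal 0.36356767020021763
seatline normal 0.3631173714307434
-23.533591313496167 0.36268200318978705 0.36534251577648236
top 0.36403650982202157
w4 0.3656140524793648
clip 0.36256567604676154
clip 0.35953162085319057
clip 0.36236175674070037
clip 0.35932986859947336
held 0.36000576945666235 tcp 0.3612850026529577
```

```bash

python3 -m crank '{"xyz":[[0.2,0.5,-0.15],[0.2,1.5,-0.15],[0,2,0],[0,2,0],[0,2,0],[0,1,0],[0,0.5,0],[0,0,0],[0,0,0],[0,0,0]],"roll":[0,0,0,0,0,0,0,0,0,0]}'
python3 -c "
from h import *
go([.529-.012*.924,.1765+.012*.383,.053],157.5)
snap('wrist','w5.png')"
```

```text
time: 9.55
tool_pos: [0.5182, 0.182, 0.0776]
tool_rot: [-1.572, 0.002, 2.75]
contact_force: [-0.4, -0.1, -1.3]
opening: 0.0149
t 9.55 pos [0.5182 0.182  0.0776] yaw 157.58 shift cm [-0.    2.46  0.09] roll 0.08 F [-0.41 -0.08 -1.25] M [ 0.04 -0.03 -0.03] op 0.0149 q6 2.16 tooly [ 0.002  0.    -1.   ]
```

View pics/w5.png

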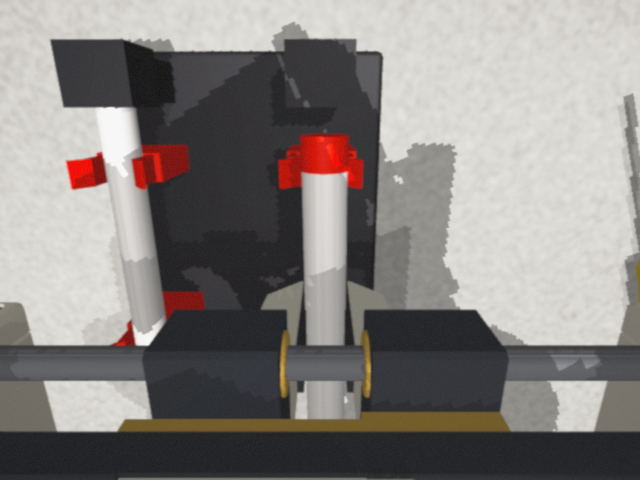

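```bash
python3 - <<'E'
from h import *
im=cv2.imread('pics/w5.png')
cv2.imwrite('pics/z5.png',cv2.resize(im[30:210,250:400],None,fx=4,fy=4,interpolation=cv2.INTER_CUBIC)[:600])
th=np.radians(-22.4);n=np.array([-np.sin(th),np.cos(th)])
B=lambda u,v,z:back('w5',u,v,z)[:2]@n
s=robot.observe();print('tcp',s['tool_pos'][:2]@n)
print('end',B(325.5,136,.1045),'mid',B(326.5,290,.1045))
print('clip',B(320.5,165,.068),B(320.5,165,.072),'hood',B(320,45,.08),B(320,105,.07))
print('fitted',B(118,108,.063)-.09,B(145,290,.063)-.09, 'plate edge',B(381,55,.012)+.0325,B(375,285,.012)+.0325)
E
```

```text
tcp 0.36565869089215186
end 0.36483141345158776 mid 0.3644243325913078
clip 0.366954843599122 0.36690310091060446 hood 0.36684116197784167 0.36705212842318363
fitted 0.3616750829209001 0.3622583354762362 plate edge 0.3684772864199638 0.36637928384477514
```

View pics/z5.png

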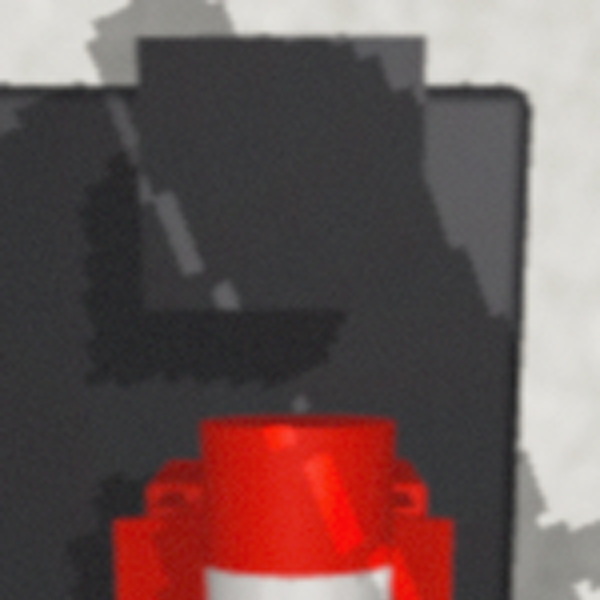

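```bash
python3 - <<'E'
from h import *
th=np.radians(-22.4);x=np.array([np.cos(th),np.sin(th)])
B=lambda u,v,z:back('w5',u,v,z)[:2]@x
print('tcp',robot.observe()['tool_pos'][:2]@x,'end',B(325,135,.1045)-.075, 'hoodmouth',[B(320,107.5,z)-.072 for z in(.065,.07,.075,.08)],'clip near face',[B(321,170,z)-.045 for z in (.065,.07)],'plate',B(360,52,.012)-.1)
E
python3 -m crank '{"xyz":[[0,0.4,-0.1],[0,0.8,-0.07],[0,0.4,0],[0,0,0],[0,0,0]],"roll":[0,0,0,0,0]}'
python3 -c "
from h import *
go([.5182,.1825,.036],157.5);snap('wrist','w6.png')"
```

```text
tcp 0.4096753850218934 end 0.4103183425294147 hoodmouth [np.float64(0.4216520745442063), np.float64(0.4216709062126628), np.float64(0.42168973788111924), np.float64(0.42170856954957586)] clip near face [np.float64(0.4228617058167057), np.float64(0.42363746935704)] plate 0.42093103375396257
time: 10.1
tool_pos: [0.5181, 0.1834, 0.0604]
tool_rot: [-1.57, -0.0, 2.75]
contact_force: [0.6, -0.1, -1.6]
opening: 0.0148
t 10.10 pos [0.5181 0.1834 0.0604] yaw 157.57 shift cm [-0.04  2.44  0.08] roll 0.07 F [ 0.63 -0.12 -1.58] M [ 0.06 -0.04  0.  ] op 0.0148 q6 2.16 tooly [-0.001 -0.    -1.   ]
```

View pics/w6.png

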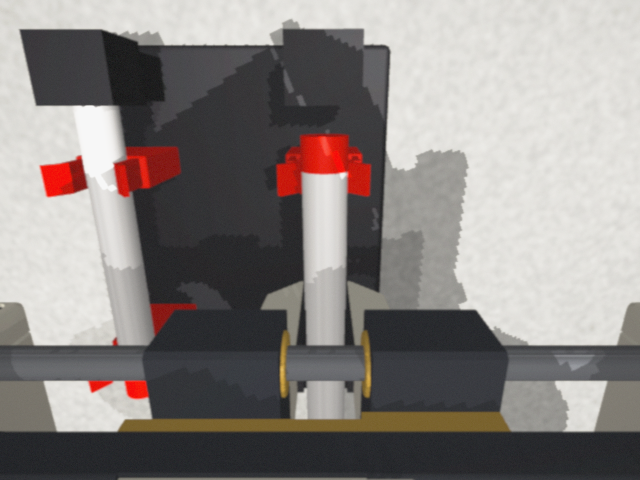

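The roller is now centred between clip b's jaws: clip columns 277–371, roller 301–348. Next I'll lower it onto the lips and press down in small steps.

```bash

python3 -m crank '{"xyz":[[0,0.4,0],[0,0.4,0],[0,0.2,0],[0,0.2,0],[0,0.2,0],[0,0,0]],"roll":[0,0,0,0,0,0]}' - 60
python3 -c "
from h import *
go([.5182,.1825,.035],157.5)"
```

```text
time: 10.75
tool_pos: [0.5184, 0.1836, 0.0466]
tool_rot: [-1.571, 0.0, 2.75]
contact_force: [0.7, 1.3, -1.7]
opening: 0.0143
t 10.75 pos [0.5184 0.1836 0.0466] yaw 157.57 shift cm [-0.02  1.16  0.11] roll 0.07 F [ 0.69  1.29 -1.75] M [ 0.24 -0.09  0.  ] op 0.0143 q6 2.16 tooly [ 0.  0. -1.]
```

```bash

for i in 1 2; do python3 -m crank '{"xyz":[[0,0.1,0],[0,0.1,0],[0,0,0]],"roll":[0,0,0]}'
python3 -c "
from h import *
go([.5182,.1825,.035],157.5)"; done
```

```text
time: 11.05
tool_pos: [0.5189, 0.1836, 0.0454]
tool_rot: [-1.572, 0.002, 2.75]
contact_force: [0.2, 1.7, 4.1]
opening: 0.0143
t 11.05 pos [0.5189 0.1836 0.0454] yaw 157.58 shift cm [0.03 1.04 0.13] roll 0.08 F [0.2  1.73 4.06] M [ 0.17  0.   -0.05] op 0.0143 q6 2.16 tooly [ 0.002  0.    -1.   ]
time: 11.35
tool_pos: [0.5193, 0.1835, 0.0439]
tool_rot: [-1.572, 0.003, 2.75]
contact_force: [-0.9, -0.1, 6.8]
opening: 0.015
t 11.35 pos [0.5193 0.1835 0.0439] yaw 157.58 shift cm [0.07 0.89 0.14] roll 0.08 F [-0.87 -0.05  6.78] M [ 0.05 -0.09 -0.02] op 0.0150 q6 2.16 tooly [ 0.003  0.    -1.   ]
```

```bash

for i in 1 2 3; do python3 -m crank '{"xyz":[[0,0.1,0],[0,0.1,0],[0,0,0]],"roll":[0,0,0]}' >/dev/null
python3 -c "
from h import *
go([.5182,.1825,.035],157.5)"; done
```

```text
t 11.65 pos [0.5196 0.1834 0.0419] yaw 157.58 shift cm [0.09 0.69 0.14] roll 0.08 F [ 0.32 -0.08  7.22] M [-0.06 -0.26 -0.06] op 0.0144 q6 2.16 tooly [ 0.003  0.    -1.   ]
t 11.95 pos [0.5195 0.1834 0.0394] yaw 157.58 shift cm [0.08 0.44 0.13] roll 0.08 F [ 1.9  -0.01  4.01] M [-0.07 -0.52 -0.05] op 0.0140 q6 2.16 tooly [ 0.003  0.    -1.   ]
t 12.25 pos [0.518  0.1835 0.0361] yaw 157.57 shift cm [-0.06  0.11  0.09] roll 0.07 F [ 2.94  1.9  -0.97] M [ 0.39 -0.43  0.05] op 0.0147 q6 2.16 tooly [-0.001  0.    -1.   ]
```

```bash

python3 -m crank '{"xyz":[[0,0.1,0],[0,0.1,0],[0,0,0]],"roll":[0,0,0]}' >/dev/null
python3 -c "
from h import *
go([.5182,.1825,.035],157.5);snap('wrist','w7.png');snap('scene','scene7.png')
im=cv2.imread('pics/scene7.png')
cv2.imwrite('pics/z7.png',cv2.resize(im[230:400,340:500],None,fx=3.5,fy=3.5,interpolation=cv2.INTER_CUBIC))"
```

```text
t 12.55 pos [0.5179 0.1838 0.0345] yaw 157.57 shift cm [-0.07 -0.05  0.11] roll 0.07 F [-0.    4.69  0.96] M [ 0.72 -0.01 -0.02] op 0.0142 q6 2.16 tooly [-0.001  0.    -1.   ]
```

View pics/w7.png

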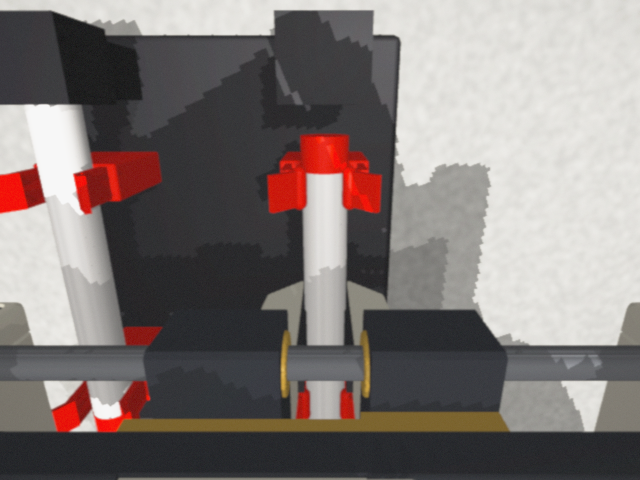

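View pics/z7.png

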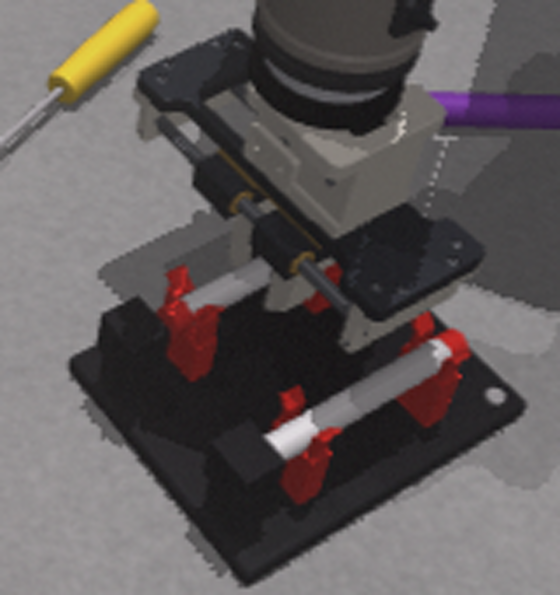

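The roller appears to be between both pairs of jaws. I'll press down to feel for the rigid seats and ease off the sideways load.

```bash

python3 -m crank '{"xyz":[[0,0.1,-0.1],[0,0,0],[0,0,0]],"roll":[0,0,0]}' >/dev/null
python3 -c "
from h import *
go([.5182,.1825,.035],157.5)"
python3 -m crank '{"xyz":[[0,0.1,0],[0,0,0],[0,0,0]],"roll":[0,0,0]}' >/dev/null
python3 -c "
from h import *
go([.5182,.1825,.035],157.5)"
```

```text
t 12.95 pos [0.5182 0.184  0.0341] yaw 157.58 shift cm [-0.06 -0.09  0.14] roll 0.08 F [-2.5   0.46  6.73] M [ 0.22  0.33 -0.03] op 0.0142 q6 2.16 tooly [-0.001 -0.001 -1.   ]
t 13.25 pos [0.5182 0.184  0.034 ] yaw 157.58 shift cm [-0.05 -0.1   0.14] roll 0.08 F [-4.39 -0.61 13.13] M [ 0.15  0.73 -0.1 ] op 0.0144 q6 2.16 tooly [-0.    -0.001 -1.   ]
```

```bash

python3 -m crank '{"xyz":[[0,0.1,0],[0,0.1,0],[0,0,0],[0,0,0]],"roll":[0,0,0,0]}' >/dev/null
python3 -c "
from h import *
go([.5182,.1825,.035],157.5)"
python3 -m crank '{"xyz":[[0,-0.2,0],[0,-0.15,0],[0,0,0],[0,0,0]],"roll":[0,0,0,0]}' >/dev/null
python3 -c "
from h import *
go([.5182,.1825,.035],157.5)
snap('wrist','w8.png');snap('scene','scene8.png');snap('top','top8.png')"
```

```text
t 13.65 pos [0.5183 0.1841 0.0337] yaw 157.59 shift cm [-0.05 -0.13  0.15] roll 0.09 F [-10.54  -0.47  27.56] M [-0.06  1.51 -0.09] op 0.0144 q6 2.16 tooly [ 0.001 -0.    -1.   ]
t 14.05 pos [0.5183 0.184  0.0342] yaw 157.58 shift cm [-0.05 -0.08  0.14] roll 0.08 F [-2.34 -0.15  6.92] M [-0.03  0.42 -0.01] op 0.0143 q6 2.16 tooly [-0.001 -0.001 -1.   ]
```

```bash

python3 -c "
from h import *
im=cv2.imread('pics/scene8.png')
a=cv2.resize(im[270:400,350:500],None,fx=4,fy=4,interpolation=cv2.INTER_CUBIC)
cv2.imwrite('pics/z8.png',a)
s=robot.observe()
print(proj('w8',s['tool_pos']+[.075*.924,-.075*.383,.021+.008]))"
```

```text
[323.30031356 137.42637036]
```

View pics/z8.png

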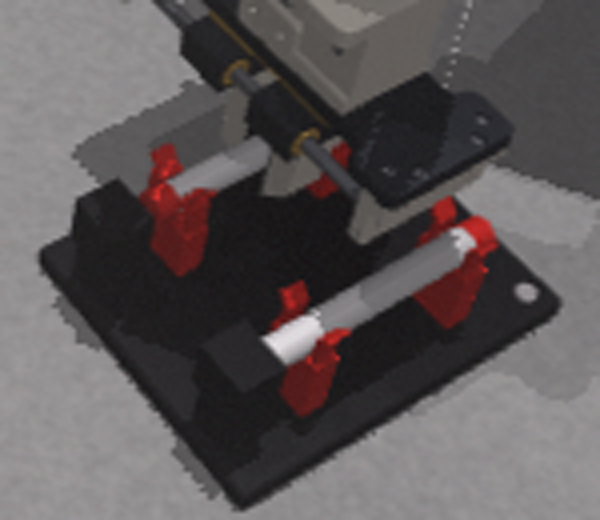

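View pics/w8.png

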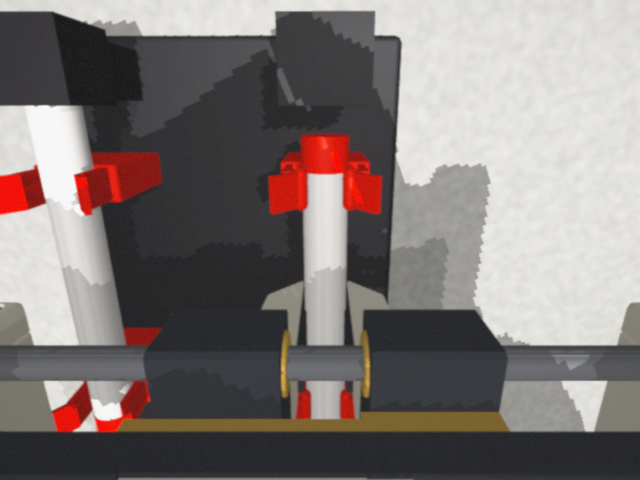

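The roller is level in the grip: its far end sits at row 135, same as when lifted, and both clips bear the load. I'll slide it into the hood by feel.

```bash
cat >> h.py <<'E'
def ax():
    s=robot.observe(); th=np.radians(-22.45); x=np.array([np.cos(th),np.sin(th)]); n=np.array([-x[1],x[0]])
    F=s['contact_force']; print('t %.2f'%s['time'],'along mm %.1f'%((s['tool_pos'][:2]@x-.4215)*1e3),'n %.4f'%(s['tool_pos'][:2]@n),'z %.4f'%s['tool_pos'][2],'Fx %.1f Fn %.1f Fz %.1f'%(F[:2]@x,F[:2]@n,F[2]),'M',s['torque'].round(2),'op %.4f'%s['opening'])
E
python3 -c "
from h import *
ax()"
python3 -m crank '{"xyz":[[-0.1,-0.1,0],[-0.2,0,0],[-0.2,0,0],[0,0,0]],"roll":[0,0,0,0]}' >/dev/null
python3 -c "
from h import *
ax()"
python3 -m crank '{"xyz":[[-0.2,0,0],[-0.2,0,0],[0,0,0]],"roll":[0,0,0]}' >/dev/null
python3 -c "
from h import *
ax()"
python3 -m crank '{"xyz":[[-0.2,0,0],[-0.2,0,0],[0,0,0]],"roll":[0,0,0]}' >/dev/null
python3 -c "
from h import *
ax()"
```

```text
t 14.20 along mm -12.7 n 0.3680 z 0.0342 Fx -1.7 Fn -0.4 Fz 6.5 M [-0.02  0.42 -0.05] op 0.0146
t 14.60 along mm -7.3 n 0.3681 z 0.0347 Fx 0.2 Fn -0.8 Fz -2.5 M [-0.09  0.01 -0.02] op 0.0143
t 14.90 along mm -3.3 n 0.3683 z 0.0350 Fx 0.6 Fn -2.2 Fz -4.1 M [-0.19  0.06  0.03] op 0.0142
t 15.20 along mm 0.8 n 0.3684 z 0.0351 Fx -0.6 Fn -2.1 Fz -2.9 M [-0.19  0.11 -0.01] op 0.0147
```

```bash

python3 -c "
from h import *
ax();snap('wrist','w9.png')"
```

```text
t 15.20 along mm 0.8 n 0.3684 z 0.0351 Fx -0.6 Fn -2.1 Fz -2.9 M [-0.19  0.11 -0.01] op 0.0147
```

View pics/w9.png

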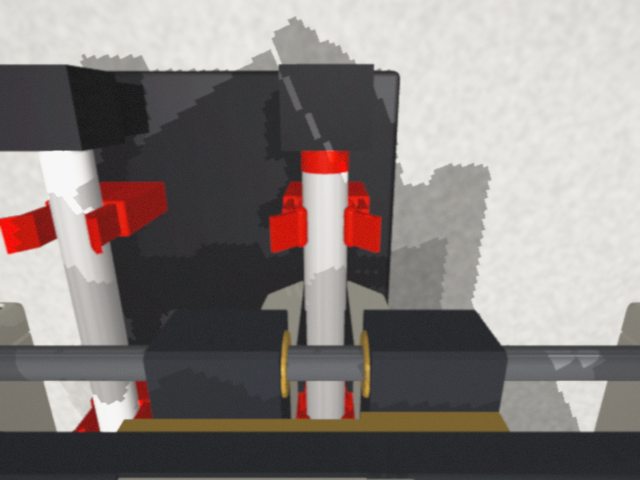

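The roller has entered the hood, and its band edge is still at row 172, so it isn't slipping in the grip. I'll continue toward the stop.

```bash

python3 -m crank '{"xyz":[[-0.1,0.05,0],[-0.1,0,0],[0,0,0]],"roll":[0,0,0]}' >/dev/null
python3 -c "
from h import *
ax()"
for i in 1 2; do python3 -m crank '{"xyz":[[-0.1,0,0],[-0.1,0,0],[0,0,0]],"roll":[0,0,0]}' >/dev/null
python3 -c "
from h import *
ax()"; done
```

```text
t 15.55 along mm 2.5 n 0.3683 z 0.0348 Fx -1.0 Fn -2.5 Fz -1.4 M [-0.26  0.33  0.04] op 0.0145
t 15.85 along mm 4.6 n 0.3683 z 0.0347 Fx -1.9 Fn -3.6 Fz -0.8 M [-0.33  0.39 -0.03] op 0.0150
t 16.15 along mm 6.6 n 0.3684 z 0.0347 Fx -2.0 Fn -2.8 Fz -0.9 M [-0.38  0.49 -0.02] op 0.0143
```

```bash

for i in 1 2 3; do python3 -m crank '{"xyz":[[-0.1,0,0],[-0.05,0,0],[0,0,0]],"roll":[0,0,0]}' >/dev/null
python3 -c "
from h import *
ax()"; done
```

```text
t 16.45 along mm 8.0 n 0.3684 z 0.0347 Fx -2.4 Fn -4.1 Fz -0.3 M [-0.35  0.57  0.  ] op 0.0147
t 16.75 along mm 9.5 n 0.3684 z 0.0347 Fx -2.4 Fn -4.0 Fz 0.8 M [-0.4   0.55 -0.03] op 0.0144
t 17.05 along mm 11.1 n 0.3684 z 0.0347 Fx -2.4 Fn -3.3 Fz 0.6 M [-0.35  0.58  0.04] op 0.0143
```

```bash

for i in 1 2 3; do python3 -m crank '{"xyz":[[-0.1,0,0.02],[0,0,0]],"roll":[0,0]}' >/dev/null
python3 -c "
from h import *
ax()"; done
```

```text
t 17.25 along mm 12.2 n 0.3684 z 0.0347 Fx -1.6 Fn -3.3 Fz -0.4 M [-0.27  0.49 -0.02] op 0.0148
t 17.45 along mm 12.2 n 0.3682 z 0.0346 Fx -4.8 Fn -1.6 Fz 0.8 M [0.12 0.89 0.  ] op 0.0145
t 17.65 along mm 12.2 n 0.3682 z 0.0345 Fx -8.4 Fn -1.1 Fz 2.3 M [0.4  1.28 0.  ] op 0.0141
```

That's the stop: the tool stays at 12.2 mm while the force climbs. I'll press firmly and hold.

```bash

python3 -m crank '{"xyz":[[-0.1,0,0],[-0.1,0,0],[0,0,0]],"roll":[0,0,0]}' >/dev/null
python3 -c "
from h import *
ax()"
python3 -m crank '{"xyz":[[-0.1,0,0],[-0.1,0,0],[0,0,0],[0,0,0],[0,0,0],[0,0,0],[0,0,0],[0,0,0],[0,0,0]],"roll":[0,0,0,0,0,0,0,0,0]}' >/dev/null
python3 -c "
from h import *
ax();snap('wrist','w10.png')"
```

```text
t 17.95 along mm 12.2 n 0.3681 z 0.0344 Fx -15.5 Fn -0.6 Fz 6.4 M [ 0.97  2.16 -0.  ] op 0.0146
t 18.85 along mm 12.2 n 0.3681 z 0.0344 Fx -22.3 Fn 0.5 Fz 10.6 M [ 1.43  3.05 -0.03] op 0.0148
```

View pics/w10.png

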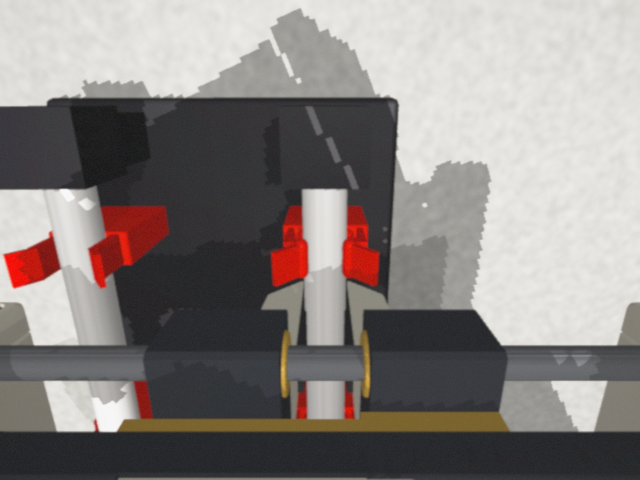

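```bash

python3 -m crank '{"xyz":[[0.2,0,0],[0.2,0,0],[0.05,0,0],[0,0,0]],"roll":[0,0,0,0]}' >/dev/null
python3 -c "
from h import *
ax()"
python3 -m crank '{"xyz":[[0,0,0],[0,0,0],[0,0,0],[0,0,0],[0,0,0],[0,0,0]],"roll":[0,0,0,0,0,0]}' 0.2 >/dev/null
python3 -c "
from h import *
ax()"
python3 -m crank '{"xyz":[[0,-0.5,0],[0,-1,0],[0,-2,0],[0,-2,0],[0,-2,0],[0,-2,0],[0,-2,0],[0,-1,0],[0,0,0],[0,0,0]],"roll":[0,0,0,0,0,0,0,0,0,0]}' >/dev/null
python3 -c "
from h import *
ax();snap('wrist','w11.png');snap('scene','scene11.png');snap('top','top11.png')
im=cv2.imread('pics/scene11.png')
cv2.imwrite('pics/z11.png',cv2.resize(im[270:400,350:500],None,fx=4,fy=4,interpolation=cv2.INTER_CUBIC))"
```

```text
t 19.30 along mm 12.2 n 0.3682 z 0.0345 Fx -6.7 Fn -1.9 Fz 1.6 M [0.28 1.04 0.06] op 0.0145
t 19.90 along mm 13.6 n 0.3679 z 0.0348 Fx 0.4 Fn -0.2 Fz 0.4 M [0.06 0.01 0.05] op 0.0367
t 20.90 along mm 13.2 n 0.3677 z 0.1593 Fx -0.0 Fn 0.1 Fz -1.5 M [ 0.08  0.05 -0.01] op 0.0368
```

View pics/w11.png

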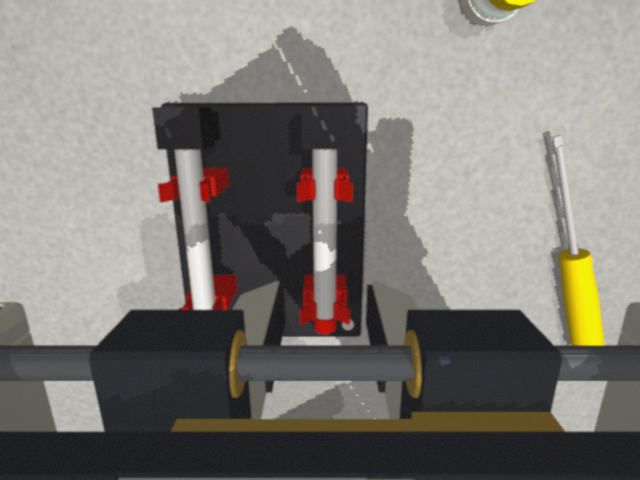

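View pics/z11.png

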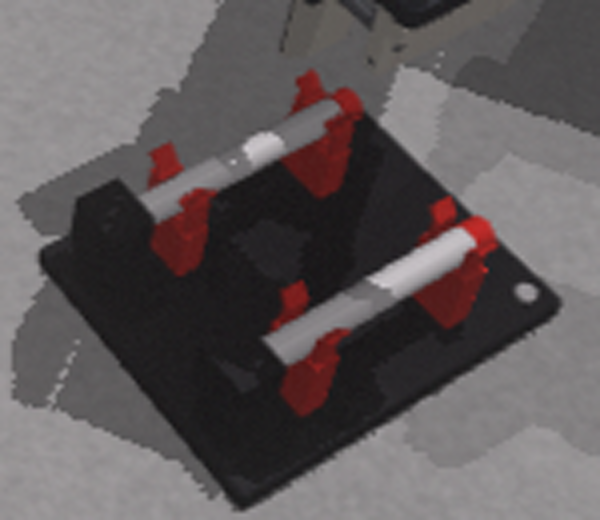

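```bash

python3 - <<'E'
from h import *
th=np.radians(-22.45); x=np.array([np.cos(th),np.sin(th)]); n=np.array([-x[1],x[0]])
W=lambda a,b,z: np.r_[(.4215+a)*x+(.3670+b)*n,z]
for nm,off,sc in(('scene11',(350,270),4),('w11',(0,0),1)):
  for b in(0,.09):
    for a in(-.0628,.072):
      print(nm,b,a,[((proj(nm,W(a,b,z))-off)*sc).round(0) for z in(.047,.055,.063,.067)])
im=cv2.imread('pics/w11.png');cv2.imwrite('pics/z12.png',cv2.resize(im[95:345,150:380],None,fx=2.4,fy=2.4,interpolation=cv2.INTER_CUBIC))
E
```

```text
scene11 0 -0.0628 [array([342., 111.]), array([345., 101.]), array([348.,  90.]), array([350.,  85.])]
scene11 0 0.072 [array([127., 224.]), array([129., 213.]), array([131., 203.]), array([132., 198.])]
scene11 0.09 -0.0628 [array([474., 239.]), array([478., 229.]), array([482., 218.]), array([485., 213.])]
scene11 0.09 0.072 [array([252., 368.]), array([255., 358.]), array([258., 347.]), array([260., 342.])]
w11 0 -0.0628 [array([325., 322.]), array([325., 327.]), array([325., 333.]), array([325., 336.])]
w11 0 0.072 [array([325., 146.]), array([325., 147.]), array([325., 148.]), array([325., 149.])]
w11 0.09 -0.0628 [array([210., 322.]), array([207., 327.]), array([204., 333.]), array([202., 336.])]
w11 0.09 0.072 [array([192., 145.]), array([188., 147.]), array([183., 148.]), array([181., 149.])]
```

View pics/z12.png

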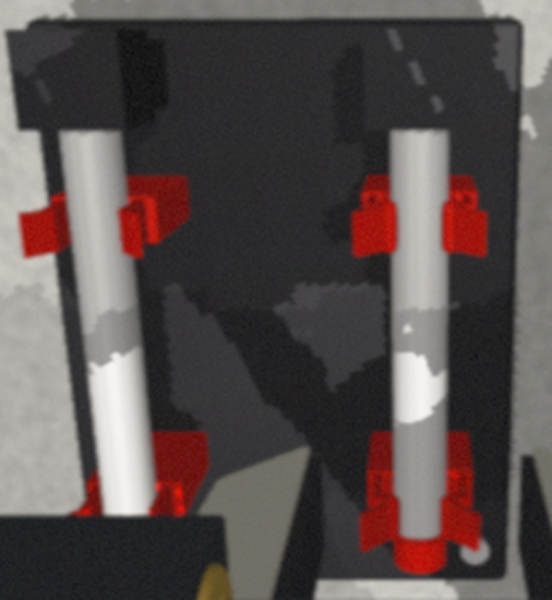

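View pics/top11.png

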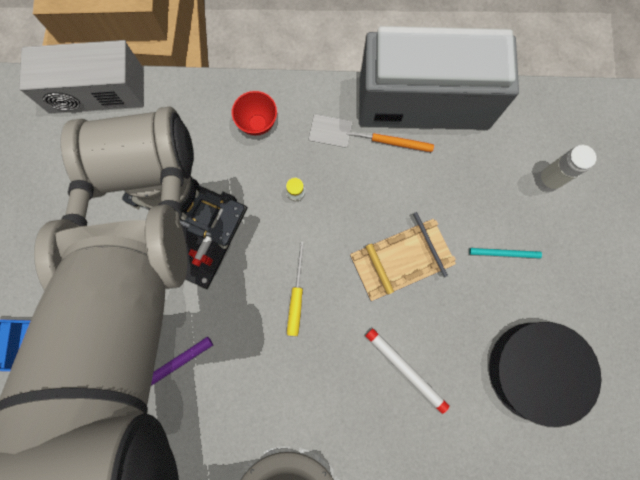

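```bash
python3 -c "
from h import *
ax(); print(robot.hand_in())"
```

```text
t 21.05 along mm 12.9 n 0.3675 z 0.1586 Fx -0.3 Fn -0.3 Fz 0.0 M [ 0.08  0.04 -0.02] op 0.0364
the job is handed in; nothing more can be done
None
```

The roller is snapped into both empty clips and slid against the stop in the hood. The job was handed in at about 21 s of the 67 s allowed.

- **Seating:** I gripped the roller at its middle, took it from the rack and pressed it into both clips with its centre about 12 mm short of the seat. Pressed down with about 27 N, it would not go lower, and the load was shared by both clips.
- **Stop:** It slid in with about 2 N of drag and met the stop about 12 mm past the seat. I held about 22 N against it for most of a second, eased off, opened the gripper and lifted clear.
- **Last checks:** In the scene and wrist pictures the roller's visible end and the hood-mouth line are within a few pixels of where a seated roller should be. It lies level, like the fitted one. The forces on the tool are about zero. The other rods, glue pot, bowl, scraper and screwdriver look unmoved in the top view.
- **Disagreements:** The first stand positions from the three cameras differed by up to about 6 mm, so I centred the roller on the clips using the wrist picture. The stop position and the "short of the seat" figure are good to about 1–2 mm. The gripper read about 14.5 mm on the 16 mm roller throughout, but the roller did not slip.

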